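# Tip the freezer brick onto the thaw mat

### The arm

A 6-joint arm with a two-finger parallel gripper is mounted at the origin on the work surface. World frame = base frame: x ahead of the robot, y to its left, z up, the work surface at z = 0. Lengths are in m, angles in rad, forces in N, time in s.
With the tool pointing down it reaches from about 0.35 to 0.875 m from the base axis. Payload 4.2 kg.
Tool frame: the origin (TCP) lies at the very end of the fingers, on their centre line; the grasp point (between the pads) lies 19 mm behind it; z points along the fingers, y is the line along which they close (so a half turn about z gives the same grasp; the last joint's range is limited). The gripper opens to 87 mm and grips with 3 to 60 N. Pads are 19 mm wide; open, the fingers measure 117 mm over their backs; the gripper's body (75 mm by 190 mm) begins 51 mm behind the grasp point.
Start: joints at [-0.915, 0.385, 0.008, 0, -1.194, -0.259], TCP at [0.242, -0.576, 0.194] pointing down, gripper open.
Joint ranges: [-3.14, 3.14], [-1.21, 2.06], [-1.07, 1.41], [-3.16, 2.05], [-2.99, -0.16], [-3.1, 3.1]. Speed limits (rad/s): [2.79, 2.79, 3.14, 3.14, 3.14, 3.14].

### API

Orientations are given as a unit quaternion [w, x, y, z].
In Python, from station import observe, snapshot, bot gives the robot as it stands.
- The arm moves only by the tool servo_tool, never from a script. Its argument "rows" is text: rows parted by semicolons, each of 5 numbers parted by spaces: the finger opening in m, from 0 to 0.087, then the shift along the tool's x, y, z in m, then the turn about the tool's z in degrees. A call has 1 to 5 rows; each row shifts and turns the commanded pose from where the row before left it, along the tool's axes as they then stand; what a row does not reach is not made up. A row lasts 1/10 s, in which the tool goes at most 50 mm and 8.59 degrees, less where a joint would pass 70% of its speed; a pose out of reach is approached as far as the arm can. A call with a gripper value outside its range is refused whole. The fingers move at their own pace and stop on an object; the grip force is fixed at half the most. Time passes only in rows, so rows that do not move let the fingers close. It gives the time, the measured TCP pose, the force, the opening and the grip force at its end, in the units of the state.
- observe(): the state, without advancing time (a new reading comes with each control period).
- snapshot(name): name is "side" or "top"; returns a dict with "frame" (480x640x3 uint8, red, green, blue), "intrinsics" (3x3 intrinsics, pixels), "T" (4x4, takes a point from camera to world coordinates). Camera axes: x right, y up, looking along -z (the intrinsics and any distortion apply to the point x, -y, -z); pixel columns grow to the right and rows downward; lengths in m; the calibration is good to about 2 mm. A picture is of the moment at which its call begins. There is no depth.
- bot.hand_in(): hands the job in; it is judged then, once.
The state is a dict: "t": time; "joint_pos": joint angles; "qvel": joint speeds; "joint_efforts": joint torques, N m; "eef_pos": TCP position; "orientation": TCP orientation; "force": force on the tool from outside, world axes, zero at the start; "moment": the same for the moment, N m; "width": finger opening in m; "finger_force": force on a finger pad.
Only numpy, scipy, OpenCV 4.12 (cv2) and the standard library are available. Lean on these libraries where they do the work, as an engineer would, in place of code of your own. Each camera call takes 0.05 s, during which the arm holds its last target. There are 200 camera calls.

### The job

Lay the blue freezer brick down to thaw: it stands on end at the seam between two mats, so tip it over with a push near its top so that it falls flat onto the cream mat with the navy border, not onto the coral one, and if any of it sticks out past that mat's edge, nudge it until the whole brick lies on the mat. Only push with the fingertips: do not grasp, lift or carry the brick, and do not slide it along while it is still standing. Leave everything else on the table where it is.

Things in the scene. Friction and masses are not known exactly. Their poses are not given: they have to be found in the camera images.
- brick: Blue hard-plastic freezer brick, 36 mm thick (its x), 90 mm wide (its y), 140 mm tall (its z), about 0.36 kg. It stands on its 36 x 90 mm end at the seam of the two mats, its origin up to 28 mm to either side of the seam, 6 mm above the table. Its broad faces look along +x and -x, one towards each mat, within about 7 degrees. Origin: centre of the end it stands on.
- brick_center (a point): Centre of the freezer brick, 70 mm above its origin along its z. Pushed near the top it leans over its lower edge and falls by itself beyond about 15 degrees; it comes down with its foot end about where that lower edge stood, so it may lie partly off the mat.
- brick_foot_a (a point): Brick corner at its y = -45 mm, foot end (z = 0), half-way through its thickness
- brick_foot_b (a point): Brick corner at y = +45 mm, foot end
- brick_top_a (a point): Brick corner at y = -45 mm, top end (z = 140 mm)
- brick_top_b (a point): Brick corner at y = +45 mm, top end
- thaw_mat: Cream mat with a 10 mm navy border (the border belongs to the mat), hard silicone, 190 mm long (its x), 160 mm wide (its y), 3 mm thick, fixed, top 6 mm above the table. Origin: centre of its underside.
- plain_mat: Plain dark coral mat, same size, fixed, butted end to end with the cream mat: the two centres are 190 mm apart along x and the seam lies half-way between. Which of the two mats is on which side varies. Both lie on a larger coral runner 410 x 210 mm, 3 mm thick, centred on the seam.
- cooler: Small red cooler, 280 x 200 mm (x, y), about 200 mm tall with its white lid, fixed at the right-hand side. Origin: centre of its underside.
- cooler_lid (a joint): Cooler lid angle, 0 = shut, grows as it opens
- tumbler: Bystander: stainless tumbler, open cup 76 mm wide, 150 mm tall. Origin: centre of its underside.
- bowl: Bystander: empty white ceramic bowl, 130 mm wide, 60 mm tall. Origin: centre of its underside.
- votive: Bystander: blue glass votive holder, 70 mm wide, 70 mm tall. Origin: centre of its underside.
- spatula: Bystander: bamboo spatula lying flat, 280 mm long along its x. Origin: centre of its underside.
- lotion: Bystander: yellow sun lotion bottle with an orange cap, 52 mm wide, 150 mm tall. Origin: centre of its underside.
Mind the look-alikes: they are no part of the job. What is meant by the brick is not black, orange or red, and is the larger of those in its own colour.

How it is judged:
By the outcome, as a careful person would: the job done as asked, in the order asked, and still so for the second after the job is handed in, with the robot touching nothing.
It also fails if it takes over 48 s, if anything falls off the work surface, if the arm or the gripper's body presses on something with over 40 N, if the wrist force passes 120 N, or if a joint passes its speed limit or range.

## Working session

There is one attempt and no reset: what is moved stays moved. The work goes in short steps, Python scripts to look and compute and a tool call to move; the robot and the scene stay as the last step left them, time stands still between calls to the robot, and variables do not carry over. Pictures are saved under pics/ and viewed, at most 10 in all, crops included, and the job is handed in when it is done.

Besides the shell and the picture viewer there is one more tool, called after "Request:" as name(argument=value, ...) on one line, values as JSON. servo_tool: Moves the arm, as the interface text tells. Its arguments: {"type":"object","properties":{"rows":{"type":"string"}},"required":["rows"]}

```bash
mkdir -p pics; cat > h.py <<'E'
import numpy as np, cv2
from station import observe, snapshot, bot
def save(n,f): cv2.imwrite('pics/'+n+'.png',cv2.cvtColor(f,cv2.COLOR_RGB2BGR))
def cast(s,uv,z):
    K=s['intrinsics'];T=s['T'];uv=np.atleast_2d(uv).astype(float)
    d=np.c_[(uv[:,0]-K[0,2])/K[0,0],-(uv[:,1]-K[1,2])/K[1,1],-np.ones(len(uv))]@T[:3,:3].T
    o=T[:3,3]; return o+d*((z-o[2])/d[:,2])[:,None]
E
python3 - <<'E'
from h import *
for n in('top','side'):
    s=snapshot(n);save(n+'0',s['frame']);print(n,s['intrinsics'].tolist(),s['T'].round(3).tolist(),[k for k in s])
o=observe();print(o['eef_pos'],o['orientation'],o['t'],o['force'])
E
```

```text
top [[520.1660338710326, 0.0, 326.7075822069813], [0.0, 520.1660338710326, 236.25027425264824], [0.0, 0.0, 1.0]] [[-0.015, 0.983, -0.182, 0.308], [-1.0, -0.01, 0.026, -0.022], [0.024, 0.183, 0.983, 1.425], [0.0, 0.0, 0.0, 1.0]] ['frame', 'intrinsics', 'T']
side [[474.4400649315394, 0.0, 315.23620980030995], [0.0, 474.4400649315394, 242.9040015598941], [0.0, 0.0, 1.0]] [[-0.905, 0.254, -0.342, 0.088], [-0.426, -0.514, 0.744, 1.043], [0.013, 0.819, 0.574, 0.943], [0.0, 0.0, 0.0, 1.0]] ['frame', 'intrinsics', 'T']
[ 0.24131773 -0.57588376  0.19297993] [-2.52613950e-04 -1.97013228e-01  9.80400337e-01  9.50914650e-04] 0.1 [ 0.11678519  0.36099132 -0.3314586 ]
```

View pics/top0.png

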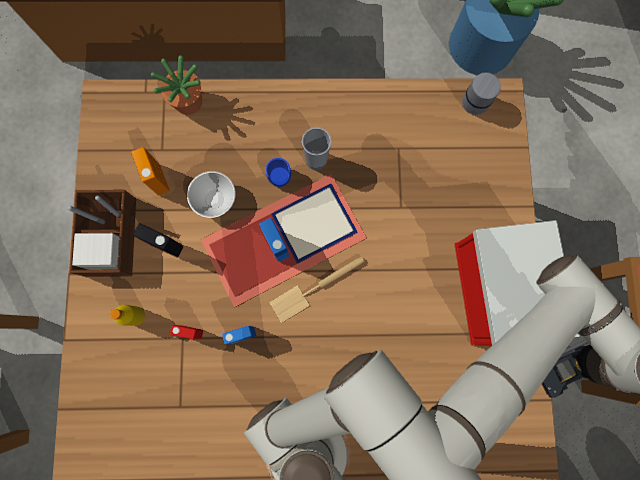

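View pics/side0.png

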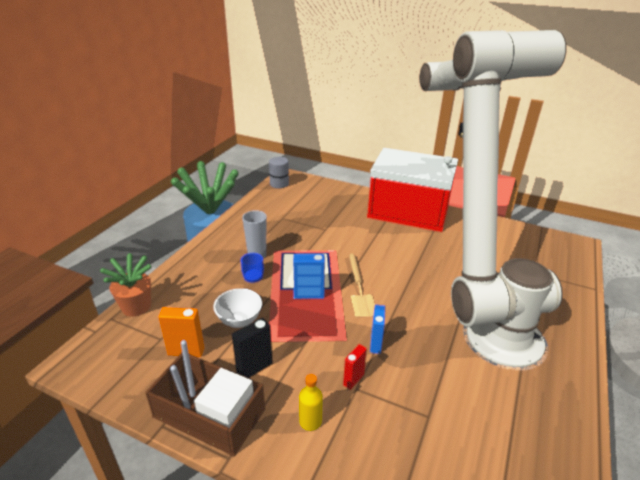

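The top view shows the brick at about (273,240), the cream mat to its right (centre about (315,222)) and the coral mat to its left. The tumbler (316,147), votive (278,172), bowl (211,195) and spatula (320,290) are close by. In the side view the brick is at (309,276).

```bash
cat > m.py <<'E'
from h import *
def box(m):
    c=max(cv2.findContours(m,0,2)[0],key=cv2.contourArea)
    return c[:,0,:]
def roi(m,x0,x1,y0,y1):
    r=np.zeros_like(m);r[y0:y1,x0:x1]=m[y0:y1,x0:x1];return r
def rect(P):
    r=cv2.minAreaRect((P[:,:2]*1000).astype(np.float32));return np.round(r[0],1),np.round(r[1],1),np.round(cv2.boxPoints(r)).tolist()
E
python3 - <<'E'
from m import *
s=snapshot('top');f=s['frame'];h=cv2.cvtColor(f,cv2.COLOR_RGB2HSV)
print([ (p,h[p[1],p[0]].tolist()) for p in [(240,250),(225,270),(210,245),(315,225),(330,255),(350,235),(268,230),(275,255),(284,256),(340,260)]])
coral=roi(((h[...,0]<6)|(h[...,0]>172)).astype(np.uint8)*255&((h[...,1]>110)*255).astype(np.uint8),190,380,165,315)
print('runner',rect(cast(s,cv2.convexHull(box(coral))[:,0],.003)))
cream=roi(cv2.inRange(h,(10,0,150),(40,80,255)),270,360,180,265)
print('cream',rect(cast(s,box(cream),.006)))
blue=roi(cv2.inRange(h,(98,120,90),(115,255,255)),250,295,210,265)
b=box(blue);print('brick hull',cv2.approxPolyDP(cv2.convexHull(b),1.5,True)[:,0].tolist())
print('at z.146',cast(s,cv2.approxPolyDP(cv2.convexHull(b),1.5,True)[:,0],.146).round(3).tolist())
print('at z.006',cast(s,cv2.approxPolyDP(cv2.convexHull(b),1.5,True)[:,0],.006).round(3).tolist())
c=cv2.resize(f[170:320,190:390],None,fx=4,fy=4,interpolation=cv2.INTER_CUBIC);save('crop0',c)
E
```

```text
[((240, 250), [3, 169, 142]), ((225, 270), [3, 167, 166]), ((210, 245), [3, 169, 155]), ((315, 225), [24, 28, 215]), ((330, 255), [5, 136, 219]), ((350, 235), [116, 171, 91]), ((268, 230), [106, 194, 175]), ((275, 255), [108, 194, 80]), ((284, 256), [107, 205, 107]), ((340, 260), [14, 126, 174])]
runner (array([567.1,  60.5]), array([209.8, 408.8]), [[380.0, 194.0], [568.0, -169.0], [754.0, -73.0], [567.0, 290.0]])
cream (array([610.4, -24.2]), array([141.2, 170.3]), [[509.0, 19.0], [587.0, -132.0], [712.0, -68.0], [634.0, 84.0]])
brick hull [[270, 218], [285, 245], [284, 249], [276, 253], [273, 252], [259, 224]]
at z.146 [[0.593, 0.086, 0.146], [0.524, 0.048, 0.146], [0.514, 0.051, 0.146], [0.504, 0.071, 0.146], [0.507, 0.078, 0.146], [0.578, 0.113, 0.146]]
at z.006 [[0.624, 0.098, 0.006], [0.547, 0.056, 0.006], [0.536, 0.059, 0.006], [0.525, 0.081, 0.006], [0.528, 0.089, 0.006], [0.607, 0.128, 0.006]]
```

View pics/crop0.png

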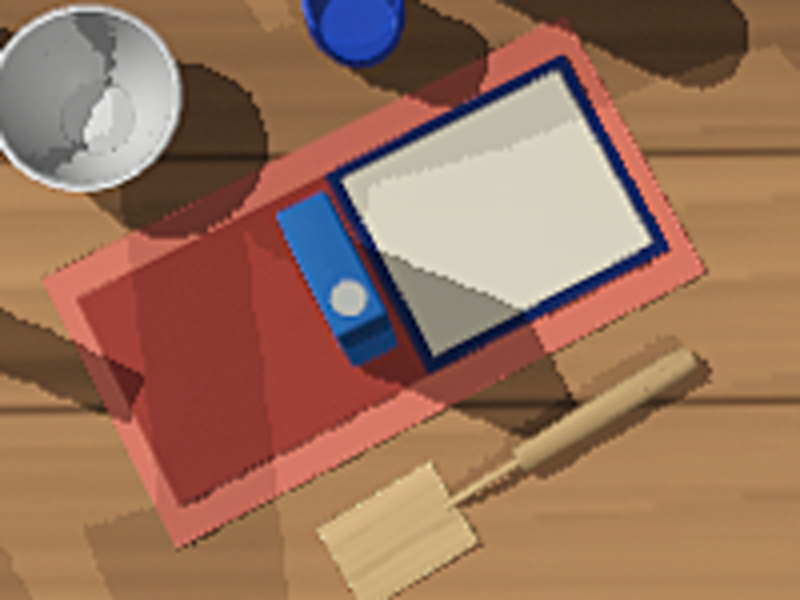

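```bash
python3 - <<'E'
from m import *
s=snapshot('top')
c=np.array([(277,213),(322,192),(390,318),(345,340)])/4+[189.6,169.6]
P=cast(s,c,.146)[:,:2]
seam=np.array([.567,.0605]);th=np.arctan2(-363,187);u=np.array([np.cos(th),np.sin(th)]);v=np.array([-u[1],u[0]])
print('u',u,np.degrees(th));print(P.round(3).tolist())
q=np.c_[(P-seam)@u,(P-seam)@v]*1000;print('uv mm',q.round(1).tolist(),q.mean(0),'sides',[np.linalg.norm(q[i]-q[i-1]).round(1) for i in range(4)])
B=cast(s,np.array([[395,350],[352,367]])/4+[189.6,169.6],.006)[:,:2];print('bottom near uv',np.c_[(B-seam)@u,(B-seam)@v]*1000)
for n,p in [('tumbler',(316,160)),('bowl',(211,200)),('votive',(279,180)),('spat',(365,260))]:
    X=cast(s,p,.0)[0,:2];print(n,X.round(3),((X-seam)@u*1000).round(),((X-seam)@v*1000).round())
R=cv2.Rodrigues(np.zeros(3))[0]
o=observe();w,x,y,z=o['orientation']
print('toolx',[1-2*(y*y+z*z),2*(x*y+w*z)],'tooly',[2*(x*y-w*z),1-2*(x*x+z*z)],o['eef_pos'])
E
```

```text
u [ 0.45795659 -0.88897456] -62.74467162505693
[[0.581, 0.114], [0.594, 0.086], [0.513, 0.043], [0.5, 0.071]]
uv mm [[-41.0, 36.7], [-10.1, 35.5], [-9.1, -55.6], [-40.1, -54.8]] [-25.0809816   -9.53281919] sides [np.float64(91.5), np.float64(31.0), np.float64(91.1), np.float64(31.0)]
bottom near uv [[-12.34919496 -53.64293716]
 [-43.78425759 -50.30946907]]
tumbler [ 0.794 -0.032] 187.0 160.0
bowl [0.679 0.264] -129.0 193.0
votive [0.736 0.073] 66.0 156.0
spat [ 0.504 -0.165] 171.0 -159.0
toolx [np.float64(-0.9223291376915876), np.float64(-0.3864051654673254)] tooly [np.float64(-0.3864047137270421), np.float64(0.9223283970361453)] [ 0.24141157 -0.57607528  0.19328936]
```

Request:
servo_tool(rows="0.04 0 0 -0.045 0; 0.04 0 0 -0.045 0; 0.04 0 0 -0.045 0; 0.04 -0.033 0.034 0 0; 0.04 -0.033 0.034 0 0")

```text
t: 0.7
eef_pos: [0.2767, -0.4882, 0.3298]
orientation: [0.001, -0.196, 0.981, -0.001]
force: [1.6, -0.1, -0.5]
width: 0.0551
finger_force: 0.0
```

Request:
servo_tool(rows="0.04 -0.033 0.034 0 0; 0.04 -0.033 0.034 0 0; 0.04 -0.033 0.034 0 0; 0.04 -0.033 0.034 0 0; 0.04 -0.033 0.034 0 0")

```text
t: 1.2
eef_pos: [0.3627, -0.2658, 0.329]
orientation: [0.0, -0.197, 0.98, -0.0]
force: [1.5, -0.2, 0.5]
width: 0.0396
finger_force: 0.0
```

Request:
servo_tool(rows="0.04 -0.033 0.034 0 0; 0.04 -0.033 0.034 0 0; 0.04 -0.033 0.034 0 0; 0.04 -0.033 0.034 0 0; 0.04 -0.033 0.034 0 0")

```text
t: 1.7
eef_pos: [0.4492, -0.0451, 0.3292]
orientation: [0.0, -0.197, 0.98, 0.0]
force: [1.5, -0.6, 0.2]
width: 0.0405
finger_force: 0.0
```

Request:
servo_tool(rows="0.04 -0.033 0.034 0 0; 0.04 -0.033 0.034 0 0; 0.04 -0.033 0.034 0 0; 0.04 -0.033 0.034 0 0; 0.04 0 0 0 0")

```text
t: 2.2
eef_pos: [0.5194, 0.1338, 0.3269]
orientation: [-0.001, -0.199, 0.98, 0.0]
force: [-0.3, -0.2, -0.3]
width: 0.0399
finger_force: 0.0
```

Request:
servo_tool(rows="0.04 0 0 0 8.5; 0.04 0 0 0 8.5; 0.04 0 0 0 8.5; 0.04 0 0 0 8.5; 0.04 0 0 0 8.5")

```text
t: 2.7
eef_pos: [0.5179, 0.1288, 0.3289]
orientation: [-0.0, 0.175, 0.985, -0.0]
force: [-0.0, -0.3, -0.1]
width: 0.0404
finger_force: 0.0
```

Request:
servo_tool(rows="0.04 0 0 0 8.5; 0.04 0 0 0 8.5; 0.04 0 0 0 8.5; 0.04 0 0 0 8.5; 0.04 0 0 0 8.5")

```text
t: 3.2
eef_pos: [0.5291, 0.1075, 0.3283]
orientation: [-0.011, 0.5, 0.866, 0.008]
force: [0.8, -0.5, 0.4]
width: 0.0401
finger_force: 0.0
```

Request:
servo_tool(rows="0.04 0 0 0.04 0; 0.04 0 0 0.04 0; 0.04 0 0 0.04 0; 0.04 0 0 0.04 0; 0.04 0 0 0.04 0")

```text
t: 3.7
eef_pos: [0.5274, 0.1104, 0.127]
orientation: [-0.011, 0.5, 0.866, 0.008]
force: [1.2, 0.1, 0.1]
width: 0.0398
finger_force: 0.0
```

Request:
servo_tool(rows="0.04 0 0 0 0; 0.04 0 0 0 0")

```text
t: 3.9
eef_pos: [0.5283, 0.1107, 0.1289]
orientation: [-0.011, 0.5, 0.866, 0.007]
force: [0.1, -0.5, 0.8]
width: 0.0402
finger_force: 0.0
```

```bash
cat > g.py <<'E'
from m import *
seam=np.array([.567,.0605]);th=np.arctan2(-363,187);u=np.array([np.cos(th),np.sin(th)]);v=np.array([-u[1],u[0]])
def tcp():
    o=observe();p=o['eef_pos'];w,x,y,z=o['orientation']
    d=p[:2]-seam;print('t',o['t'],'u,v mm',d@u*1000,d@v*1000,'z',p[2],'toolx deg',np.degrees(np.arctan2(2*(x*y+w*z),1-2*(y*y+z*z))),'want 117.3','j6',o['joint_pos'][5])
E
python3 - <<'E'
from g import *
tcp();s=snapshot('side');save('s1',s['frame'][180:400,180:460].repeat(2,0).repeat(2,1))
E
```

```text
t 3.9 u,v mm -62.324186605772475 -11.417830073217699 z 0.12891016034460331 toolx deg 119.99629079579296 want 117.3 j6 -3.0920505655792065
```

View pics/s1.png

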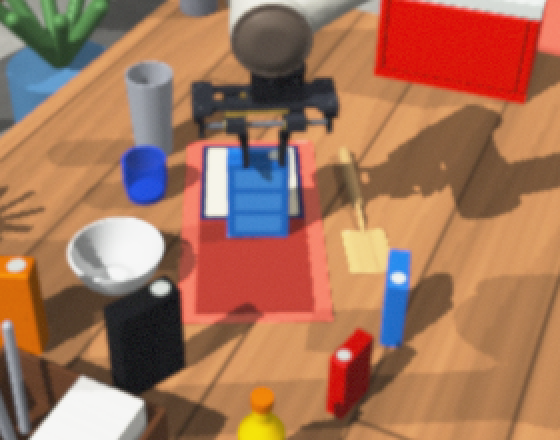

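The picture shows the fingers behind the still-standing brick, on the coral side. But joint 6 ended up almost at its limit, so I'll lift, turn the half turn the other way and come down again.

Request:
servo_tool(rows="0.04 0 0 -0.05 0; 0.04 0 0 -0.05 0; 0.04 0 0 0 -8.5; 0.04 0 0 0 -8.5; 0.04 0 0 0 -8.5")

```text
t: 4.45
eef_pos: [0.5303, 0.109, 0.2322]
orientation: [-0.006, 0.294, 0.956, 0.012]
force: [-0.8, -0.5, -0.5]
width: 0.0401
finger_force: 0.0
```

Request:
servo_tool(rows="0.04 0 0 0 -8.5; 0.04 0 0 0 -8.5; 0.04 0 0 0 -8.5; 0.04 0 0 0 -8.5; 0.04 0 0 0 -8.5")

```text
t: 4.95
eef_pos: [0.5302, 0.109, 0.2316]
orientation: [-0.002, -0.073, 0.997, 0.013]
force: [-0.1, -0.9, -0.1]
width: 0.04
finger_force: 0.0
```

Request:
servo_tool(rows="0.04 0 0 0 -8.5; 0.04 0 0 0 -8.5; 0.04 0 0 0 -8.5; 0.04 0 0 0 -8.5; 0.04 0 0 0 -8.5")

```text
t: 5.45
eef_pos: [0.5302, 0.109, 0.2316]
orientation: [0.003, -0.429, 0.903, 0.013]
force: [-0.3, -0.6, -0.3]
width: 0.0401
finger_force: 0.0
```

Request:
servo_tool(rows="0.04 0 0 0 -8.5; 0.04 0 0 0 -8.5; 0.04 0 0 0 -8.5; 0.04 0 0 0 -8.5; 0.04 0 0 0 -8.5")

```text
t: 5.95
eef_pos: [0.5302, 0.109, 0.2316]
orientation: [-0.007, 0.727, -0.686, -0.011]
force: [0.8, 0.2, -0.0]
width: 0.0401
finger_force: 0.0
```

Request:
servo_tool(rows="0.04 0 0 0 -8; 0.04 0 0 0 -8; 0.04 0 0 0 0; 0.04 0 0 0 0")

```text
t: 6.35
eef_pos: [0.5297, 0.1089, 0.2303]
orientation: [-0.008, 0.813, -0.582, -0.011]
force: [-0.4, 0.1, -0.3]
width: 0.0401
finger_force: 0.0
```

```bash
python3 -c "
from g import *
tcp();print(observe()['joint_pos'],observe()['orientation'])"
```

```text
t 6.35 u,v mm -60.130354004543065 -10.980908431933731 z 0.23028249825678668 toolx deg -71.1862829217706 want 117.3 j6 -0.1481987212759204
[ 0.48593197  0.21818236 -0.12703617 -0.02754038 -1.22106105 -0.14819872] [-0.00785918  0.81309822 -0.58197815 -0.01053339]
```

Request:
servo_tool(rows="0.04 0 0 0 -8.5; 0.04 -0.015 0 0 0; 0.04 0 0 0.05 0; 0.04 0 0 0.05 0; 0.04 0 0 0 0")

```text
t: 6.85
eef_pos: [0.5155, 0.1231, 0.1229]
orientation: [-0.001, 0.854, -0.521, -0.015]
force: [-0.3, -0.0, -0.8]
width: 0.0399
finger_force: 0.0
```

```bash
python3 -c "
from g import *
tcp()"
```

```text
t 6.85 u,v mm -79.21893279977341 -17.087991483099415 z 0.12286072730295342 toolx deg -62.78579330018711 want 117.3 j6 -0.027367418231726084
```

Request:
servo_tool(rows="0.04 0.006 -0.0075 0 0; 0.04 0.006 0 0 0; 0.04 0.006 0 0 0; 0.04 0.003 0 0 0; 0.04 0.003 0 0 0")

```text
t: 7.35
eef_pos: [0.5393, 0.1062, 0.129]
orientation: [-0.008, 0.854, -0.519, -0.011]
force: [0.5, 0.8, -0.3]
width: 0.0399
finger_force: 0.0
```

Request:
servo_tool(rows="0.04 0.003 0 0 0; 0.04 0.004 0 0 0; 0.04 0.004 0 0 0; 0.04 0.004 0 0 0; 0.04 0.004 0 0 0")

```text
t: 7.85
eef_pos: [0.5475, 0.0894, 0.1274]
orientation: [-0.007, 0.855, -0.519, -0.011]
force: [-0.4, -0.3, 0.4]
width: 0.04
finger_force: 0.0
```

```bash
python3 -c "
from g import *
tcp();s=snapshot('side');save('s2',s['frame'][180:400,180:460].repeat(2,0).repeat(2,1))"
```

```text
t 7.85 u,v mm -34.62348158151899 -4.061073898342778 z 0.12736970806993378 toolx deg -62.52202285391359 want 117.3 j6 0.0590267781307172
```

View pics/s2.png

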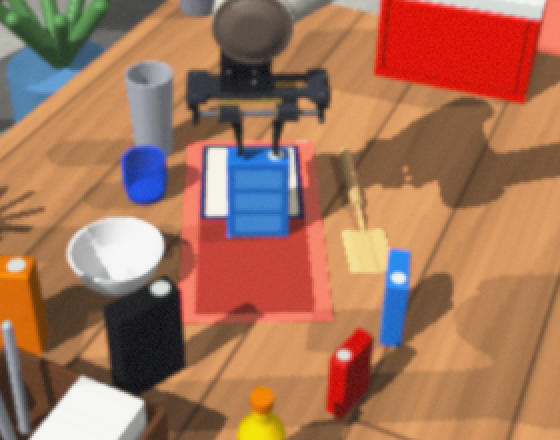

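```bash
python3 - <<'E'
from g import *
import numpy as np
s=snapshot('side');T=s['T'];K=s['intrinsics']
def proj(p):
    c=np.linalg.inv(T)@np.r_[p,1];return (K[0,0]*c[0]/-c[2]+K[0,2],K[1,1]*-c[1]/-c[2]+K[1,2])
o=observe();print('tcp px',proj(o['eef_pos']))
for uu,vv,zz in [(-43,-54.5,.006),(-43,35.5,.006),(-43,-54.5,.146),(-43,35.5,.146),(-7,35,.146),(-7,-54,.146)]:
    p=seam+u*uu/1000+v*vv/1000;print(uu,vv,zz,np.round(proj(np.r_[p,zz]),1))
save('s3',cv2.resize(s['frame'][190:310,230:390],None,fx=5,fy=5,interpolation=cv2.INTER_CUBIC))
E
```

```text
tcp px (np.float64(308.2715961733634), np.float64(264.386150576172))
-43 -54.5 0.006 [325.2 298.6]
-43 35.5 0.006 [294.7 299. ]
-43 -54.5 0.146 [326.5 260.7]
-43 35.5 0.146 [294.1 261.1]
-7 35 0.146 [294.3 253.4]
-7 -54 0.146 [325.6 253.1]
```

View pics/s3.png

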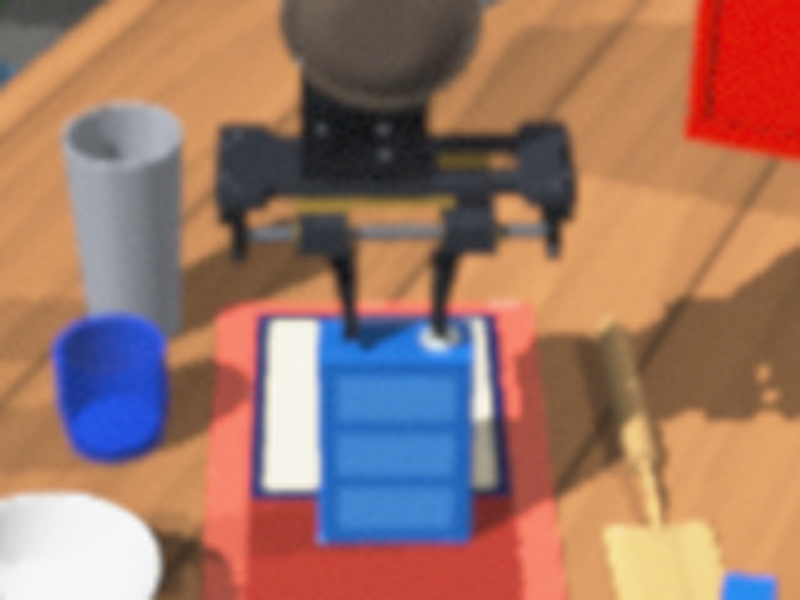

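The fingertips show above the brick's top at about (309,257), not at the projected TCP (308,264). I'll check against the top view before moving.

```bash
python3 - <<'E'
from g import *
s=snapshot('top');T=s['T'];K=s['intrinsics']
def proj(p):
    c=np.linalg.inv(T)@np.r_[p,1];return (K[0,0]*c[0]/-c[2]+K[0,2],K[1,1]*-c[1]/-c[2]+K[1,2])
o=observe();print('tcp px',proj(o['eef_pos']),o['force'],o['eef_pos'])
save('t3',cv2.resize(s['frame'][170:300,210:380],None,fx=4.5,fy=4.5,interpolation=cv2.INTER_CUBIC))
E
```

```text
tcp px (np.float64(269.1394023163763), np.float64(237.1820781490486)) [1.10536608 0.46286063 0.94580338] [0.54747146 0.08947137 0.12732623]
```

View pics/t3.png

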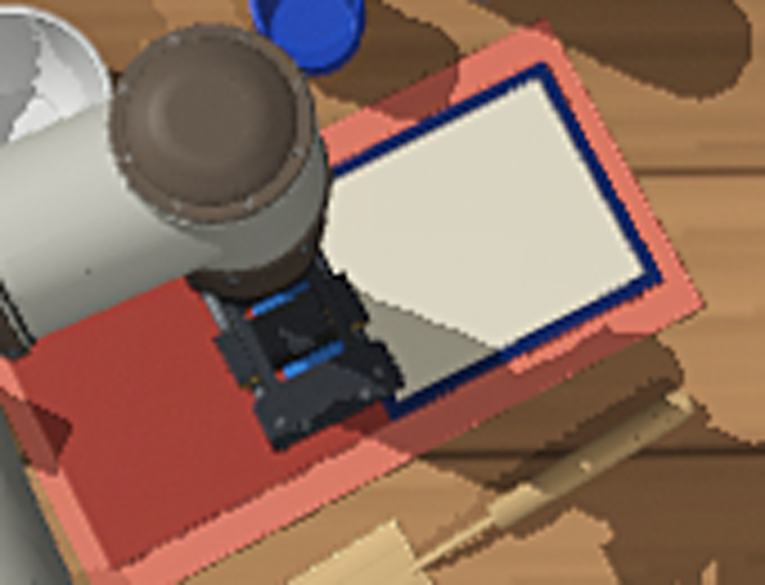

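The top view shows the gripper directly over the brick. The brick hasn't moved, so the tips are above its top and really sit higher than the reading. I'll lift, back off and go lower.

Request:
servo_tool(rows="0.04 0 0 -0.02 0; 0.04 -0.025 0.005 0 0; 0.04 -0.025 0 0 0; 0.04 0 0 0.02 0; 0.04 0 0 0 0")

```text
t: 8.5
eef_pos: [0.5178, 0.1318, 0.1268]
orientation: [-0.005, 0.855, -0.519, -0.013]
force: [-1.8, -0.7, -0.9]
width: 0.0401
finger_force: 0.0
```

```bash
cat >> g.py <<'E'
def projs(s,p):
    T=s['T'];K=s['intrinsics'];c=np.linalg.inv(T)@np.r_[p,1];return np.round((K[0,0]*c[0]/-c[2]+K[0,2],K[1,1]*-c[1]/-c[2]+K[1,2]),1)
E
python3 - <<'E'
from g import *
tcp();s=snapshot('side');o=observe();print('tcp px',projs(s,o['eef_pos']),'width',o['width'])
f=s['frame'].max(2)
# dark pixels against the brick: lowest dark row per column
for r in range(236,284,2):
    c=np.where(f[r,285:340]<75)[0]+285; print(r,c.tolist())
E
```

```text
t 8.5 u,v mm -85.9016669529826 -11.073331144554748 z 0.1268392531074017 toolx deg -62.48346522812922 want 117.3 j6 -0.03656498018096688
tcp px [310.9 275.5] width 0.03986075170197947
236 [285, 286, 287, 288, 289, 290, 291, 292, 293, 294, 295, 296, 297, 298, 299, 300, 301, 302, 303, 304, 305, 306, 307, 308, 309, 310, 311, 312, 313, 314, 315, 316, 317, 318, 319, 320, 321, 322, 323, 324, 325, 326, 327, 328, 329, 330, 331, 332, 333, 334, 335, 336, 338]
238 [285, 286, 287, 288, 289, 290, 291, 292, 293, 294, 295, 296, 297, 298, 299, 300, 301, 302, 303, 304, 305, 306, 307, 308, 309, 310, 311, 312, 313, 314, 315, 316, 317, 318, 319, 320, 321, 322, 323, 324, 325, 326, 327, 328, 329, 330, 331, 332, 333, 334, 335, 336, 337, 338, 339]
240 [285, 286, 287, 288, 289, 290, 291, 292, 324, 325, 326, 327, 328, 329, 330, 331]
242 [324, 325, 326, 327, 328, 329, 330]
244 [323, 324, 325, 326, 327, 328, 329, 330, 331]
246 [293, 294, 295, 296, 297, 298, 299, 324, 325, 326, 327, 328, 329, 330, 331]
248 [293, 294, 295, 296, 297, 298, 299, 300, 301, 302, 323, 324, 325, 326, 327, 328, 329, 330, 331, 332]
250 [293, 294, 295, 296, 297, 298, 299, 300, 301, 322, 323, 324, 325, 326, 327, 328, 329, 330, 331]
252 [298, 299, 300, 301, 302, 320, 321, 322, 323, 324, 325]
254 [300, 301, 302, 303, 320, 321, 322, 323]
256 [300, 301, 302, 303, 320, 321, 322, 323]
258 [301, 302, 303, 320, 321, 322]
260 [301, 302, 303, 320, 321, 322]
262 [302, 303, 320, 321, 322]
264 [302, 303, 320, 321, 322]
266 [302, 320, 321, 322]
268 [302, 320, 321]
270 []
272 []
274 []
276 [330]
278 [330]
280 [330]
282 [330]
```

Request:
servo_tool(rows="0.04 0 0 0.024 0; 0.04 0.01 0 0 0; 0.04 0.01 0 0 0; 0.04 0.005 0 0 0; 0.04 0.003 0 0 0")

```text
t: 9.05
eef_pos: [0.5336, 0.1067, 0.105]
orientation: [-0.008, 0.854, -0.519, -0.01]
force: [-0.6, 1.1, 0.3]
width: 0.04
finger_force: 0.3
```

Request:
servo_tool(rows="0.04 0.003 0 0 0; 0.04 0.003 0 0 0; 0.04 0.003 0 0 0; 0.04 0.003 0 0 0; 0.04 0.003 0 0 0")

```text
t: 9.55
eef_pos: [0.5395, 0.0941, 0.1036]
orientation: [-0.007, 0.855, -0.519, -0.011]
force: [-0.7, 0.4, 0.3]
width: 0.0401
finger_force: 0.2
```

```bash
cat >> g.py <<'E'
def side():
    s=snapshot('side');h=cv2.cvtColor(s['frame'],cv2.COLOR_RGB2HSV)
    b=box(roi(cv2.inRange(h,(98,110,80),(116,255,255)),275,345,235,310));print('brick side hull',cv2.approxPolyDP(cv2.convexHull(b),2,True)[:,0].tolist());return s
E
python3 -c "
from g import *
tcp();side()"
```

```text
t 9.55 u,v mm -42.4361850389051 -9.068336120666965 z 0.1036278629855771 toolx deg -62.507296287782324 want 117.3 j6 0.04723499004963995
brick side hull [[295, 252], [323, 254], [323, 296], [294, 295]]
```

```bash
python3 - <<'E'
from g import *
s=snapshot('side');f=s['frame']
old=cv2.cvtColor(cv2.imread('pics/side0.png'),cv2.COLOR_BGR2RGB)
for r in range(246,304): print(r,old[r,309].tolist(),f[r,309].tolist(), f[r,298].tolist())
E
```

```text
246 [184, 129, 85] [120, 109, 104] [51, 53, 58]
247 [174, 123, 81] [146, 110, 86] [48, 49, 56]
248 [163, 113, 75] [161, 114, 77] [47, 50, 57]
249 [175, 113, 76] [169, 115, 81] [49, 50, 55]
250 [221, 119, 88] [172, 108, 96] [49, 46, 51]
251 [235, 122, 103] [138, 93, 121] [39, 43, 57]
252 [203, 102, 116] [77, 78, 127] [30, 44, 68]
253 [121, 101, 152] [28, 65, 115] [27, 46, 70]
254 [70, 114, 201] [27, 63, 108] [30, 49, 80]
255 [44, 118, 216] [31, 61, 107] [25, 54, 89]
256 [36, 116, 214] [26, 64, 109] [29, 58, 98]
257 [33, 116, 213] [35, 68, 117] [26, 61, 103]
258 [31, 114, 213] [23, 61, 114] [32, 64, 109]
259 [37, 117, 217] [30, 65, 115] [28, 65, 114]
260 [35, 121, 220] [33, 69, 116] [34, 78, 133]
261 [36, 118, 216] [36, 74, 120] [46, 103, 170]
262 [37, 108, 199] [41, 80, 123] [56, 125, 199]
263 [35, 100, 183] [45, 84, 124] [67, 137, 215]
264 [36, 102, 183] [48, 88, 130] [68, 139, 215]
265 [51, 117, 194] [48, 87, 131] [65, 139, 216]
266 [58, 126, 199] [45, 87, 130] [70, 140, 216]
267 [59, 128, 198] [43, 85, 128] [70, 142, 218]
268 [64, 131, 201] [49, 90, 133] [66, 140, 217]
269 [63, 128
[... 980 characters left out ...]
200] [72, 146, 221] [68, 141, 218]
290 [62, 130, 199] [74, 148, 221] [68, 142, 218]
291 [63, 131, 200] [74, 147, 220] [68, 143, 219]
292 [63, 129, 200] [73, 146, 220] [67, 140, 218]
293 [61, 129, 200] [64, 138, 217] [62, 134, 217]
294 [61, 127, 197] [53, 123, 211] [47, 122, 208]
295 [49, 114, 189] [41, 114, 205] [38, 110, 203]
296 [39, 102, 178] [48, 108, 196] [47, 107, 196]
297 [60, 93, 167] [85, 85, 150] [85, 85, 152]
298 [109, 79, 131] [143, 63, 87] [144, 66, 89]
299 [149, 62, 77] [182, 65, 56] [183, 65, 59]
300 [176, 60, 55] [196, 68, 57] [195, 66, 57]
301 [189, 64, 55] [199, 67, 55] [199, 68, 56]
302 [190, 65, 54] [199, 68, 57] [200, 70, 59]
303 [189, 64, 52] [199, 68, 57] [198, 67, 56]
```

The brick is tilting about its lower edge, by around 5°, with no sliding. I'll keep pushing.

Request:
servo_tool(rows="0.04 0.004 0 0 0; 0.04 0.004 0 0 0; 0.04 0.004 0 0 0; 0.04 0.004 0 0 0; 0.04 0.004 0 0 0")

```text
t: 10.15
eef_pos: [0.5488, 0.076, 0.103]
orientation: [-0.007, 0.855, -0.519, -0.011]
force: [-0.8, -0.1, -0.1]
width: 0.0398
finger_force: 0.0
```

Request:
servo_tool(rows="0.04 0.004 0 0 0; 0.04 0.002 0 0 0; 0.04 0 0 0 0; 0.04 0 0 0 0; 0.04 0 0 0 0")

```text
t: 10.65
eef_pos: [0.5514, 0.0712, 0.103]
orientation: [-0.007, 0.855, -0.519, -0.011]
force: [-0.7, 0.9, 0.7]
width: 0.0397
finger_force: 0.0
```

```bash
python3 - <<'E'
from g import *
tcp();s=side();save('s4',cv2.resize(s['frame'][190:310,230:390],None,fx=5,fy=5,interpolation=cv2.INTER_CUBIC))
E
```

```text
t 10.65 u,v mm -16.646828521685244 -8.97682323811088 z 0.10295320584822086 toolx deg -62.51771964443786 want 117.3 j6 0.09531226224290411
brick side hull [[295, 254], [321, 254], [322, 288], [294, 288]]
```

View pics/s4.png

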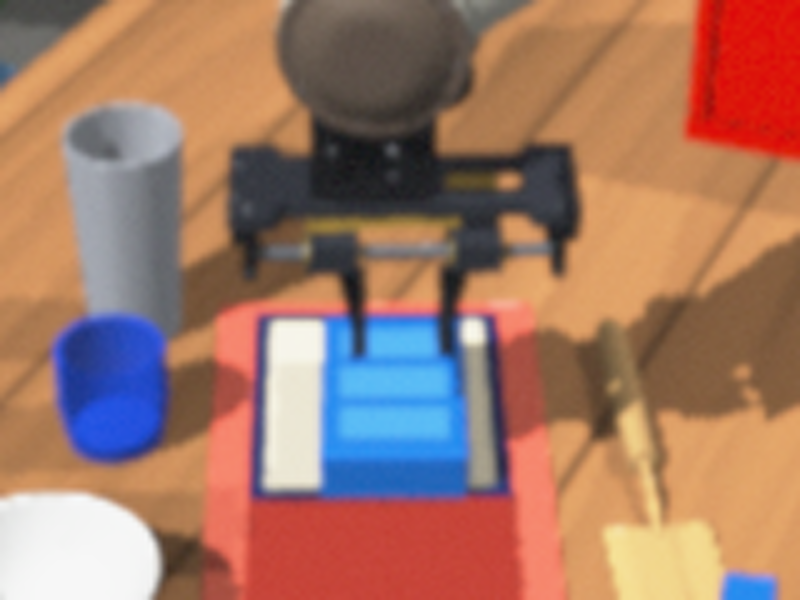

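The brick has tipped flat onto the cream mat. Its foot end (crop row about 495) sits right at the mat's near edge, so it needs a nudge. I'll back off and go down behind the foot end.

Request:
servo_tool(rows="0.04 -0.025 0 0 0; 0.04 -0.025 0 0 0; 0.04 0 0 0.03 0; 0.04 0 0 0.03 0; 0.04 0 0 0.025 0")

```text
t: 11.2
eef_pos: [0.5269, 0.1178, 0.0183]
orientation: [-0.007, 0.855, -0.519, -0.011]
force: [0.5, -1.0, -0.3]
width: 0.0401
finger_force: 0.0
```

Request:
servo_tool(rows="0.04 0 0 0 0; 0.04 0 0 0 0")

```text
t: 11.4
eef_pos: [0.5278, 0.1176, 0.0196]
orientation: [-0.007, 0.855, -0.519, -0.011]
force: [0.2, -0.8, 0.5]
width: 0.0401
finger_force: 0.0
```

```bash
python3 - <<'E'
from g import *
tcp();s=side();o=observe();p=o['eef_pos'];print('tcp px',projs(s,p),projs(s,p+[0,0,.024]),o['force'])
f=s['frame'].max(2)
for r in range(276,310,2):
    c=np.where(f[r,285:345]<80)[0]+285; print(r,c.tolist())
# top view of brick + mat
t=snapshot('top');h=cv2.cvtColor(t['frame'],cv2.COLOR_RGB2HSV)
b=box(roi(cv2.inRange(h,(98,110,80),(112,255,255)),265,345,195,265));P=cast(t,b,.042)[:,:2]-seam;q=np.c_[P@u,P@v]*1000
print('brick top-face extents u,v',q.min(0),q.max(0),rect(np.c_[P@u,P@v]))
# side: foot bottom
h=s['frame'][:,:,:];P=cast(s,[[295,289],[323,289]],.006)[:,:2]-seam;print(np.c_[P@u,P@v]*1000)
save('t5',cv2.resize(t['frame'][170:300,210:380],None,fx=4.5,fy=4.5,interpolation=cv2.INTER_CUBIC))
E
```

```text
t 11.4 u,v mm -68.73024038180749 -8.712226385761095 z 0.019602005292144543 toolx deg -62.4823723436017 want 117.3 j6 0.006407638353129833
brick side hull [[317, 278], [317, 288], [303, 288], [304, 278]]
tcp px [309.7 301. ] [309.8 294.7] [-0.16093031  0.95674881  1.03372249]
276 [293, 294, 295, 296, 297, 298, 299, 300, 322, 323, 324, 325, 326, 327, 328, 329, 330, 340, 341, 342]
278 [293, 294, 295, 296, 297, 298, 299, 300, 301, 302, 321, 322, 323, 324, 325, 326, 327, 328, 329, 330, 340, 341, 342]
280 [297, 298, 299, 300, 301, 302, 318, 319, 320, 321, 322, 323, 328, 329, 330]
282 [299, 300, 301, 302, 318, 319, 320, 321, 322, 330]
284 [300, 301, 302, 318, 319, 320, 321, 330, 331]
286 [300, 301, 302, 318, 319, 320, 321, 330, 331]
288 [301, 302, 318, 319, 320, 321, 325, 326, 327, 328, 329, 330, 331]
290 [301, 302, 317, 318, 319, 320]
292 [301, 302, 318, 319, 320]
294 [302, 318, 319, 320]
296 []
298 []
300 []
302 []
304 []
306 []
308 []
brick top-face extents u,v [ -2.93252811 -57.56915134] [136.25991432  68.7763503 ] (array([66.6,  5.7]), array([139.4, 126.2]), [[-3.0, 69.0], [-3.0, -58.0], [136.0, -57.0], [136.0, 69.0]])
[[  2.00749395  34.56964047]
 [  0.31383449 -50.00965829]]
```

View pics/t5.png

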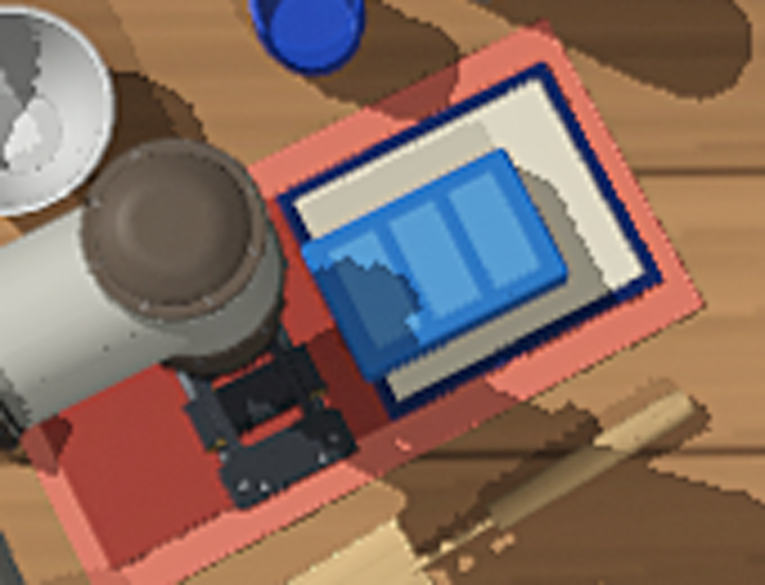

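All ten views are used, so the rest is by numbers. The top view shows the brick lying straight on the cream mat, with its foot end about 3 mm over the seam (u from -3 to 136 mm). The tips are still about 24 mm above the TCP reading, so I'll go down carefully and watch the force.

Request:
servo_tool(rows="0.04 0 0 0.006 0; 0.04 0 0 0.005 0; 0.04 0 0 0 0")

```text
t: 11.8
eef_pos: [0.5268, 0.1175, 0.0079]
orientation: [-0.007, 0.855, -0.519, -0.011]
force: [-0.8, -0.3, 0.6]
width: 0.0401
finger_force: 0.0
```

Request:
servo_tool(rows="0.04 0 0 0.005 0; 0.04 0 0 0 0; 0.04 0 0 0 0")

```text
t: 12.1
eef_pos: [0.5271, 0.1178, 0.0031]
orientation: [-0.007, 0.855, -0.519, -0.011]
force: [-0.7, 0.6, 0.0]
width: 0.0396
finger_force: 0.0
```

```bash
python3 - <<'E'
from g import *
tcp();s=snapshot('side');o=observe();p=o['eef_pos'];print('tcp px',projs(s,p),projs(s,p+[0,0,.024]),o['force'])
f=s['frame'].max(2)
for r in range(290,310,1):
    c=np.where(f[r,285:345]<80)[0]+285; print(r,c.tolist())
E
```

```text
t 12.1 u,v mm -69.1822830253265 -9.195793899217364 z 0.0031119531644001816 toolx deg -62.52060530933481 want 117.3 j6 0.007925845662383088
tcp px [310.  305.5] [310.1 299.3] [ 0.40762795 -0.40540926  0.70470046]
290 [300, 301, 302, 318, 319, 320, 321, 322]
291 [301, 302, 318, 319, 320, 321]
292 [301, 302, 318, 319, 320, 321]
293 [301, 302, 318, 319, 320, 321]
294 [301, 302, 318, 319, 320]
295 [301, 302, 318, 319, 320]
296 [302, 318, 319, 320]
297 [302, 318, 319, 320]
298 [302, 318, 319]
299 [302]
300 []
301 []
302 []
303 []
304 []
305 []
306 []
307 []
308 []
309 []
```

Request:
servo_tool(rows="0.04 0.012 0 0 0; 0.04 0.012 0 0 0; 0.04 0.012 0 0 0; 0.04 0.008 0 0 0; 0.04 0.004 0 0 0")

```text
t: 12.65
eef_pos: [0.5498, 0.074, 0.0019]
orientation: [-0.007, 0.854, -0.52, -0.011]
force: [-0.0, 0.6, -0.4]
width: 0.0402
finger_force: 0.0
```

Request:
servo_tool(rows="0.04 0.004 0 0 0; 0.04 0.004 0 0 0; 0.04 0.004 0 0 0; 0.04 0.004 0 0 0; 0.04 0.004 0 0 0")

```text
t: 13.15
eef_pos: [0.5588, 0.0578, 0.0016]
orientation: [-0.007, 0.855, -0.519, -0.011]
force: [-2.1, 3.5, 2.7]
width: 0.04
finger_force: 1.9
```

```bash
cat >> g.py <<'E'
def brick():
    t=snapshot('top');h=cv2.cvtColor(t['frame'],cv2.COLOR_RGB2HSV)
    m=roi(cv2.inRange(h,(98,110,80),(112,255,255)),265,352,195,265);m=cv2.morphologyEx(m,cv2.MORPH_OPEN,np.ones((5,5)))
    P=cast(t,box(m),.042)[:,:2]-seam;q=np.c_[P@u,P@v]*1000
    print('brick u,v',q.min(0).round(1),q.max(0).round(1),*rect(q/1000))
E
python3 -c "
from g import *
tcp();brick();print(observe()['force'])"
```

```text
t 13.15 u,v mm -1.3164858929565577 -8.527324159002081 z 0.001644094221572974 toolx deg -62.481081418200915 want 117.3 j6 0.13522536046396474
brick u,v [ 39.9 -55.3] [150.5  36.1] [95.1 -9.6] [110.5  91.4] [[40.0, 36.0], [40.0, -56.0], [151.0, -55.0], [150.0, 36.0]]
[-0.53439783  1.00115748  1.40160486]
```

Request:
servo_tool(rows="0.04 0.004 0 0 0; 0.04 0.004 0 0 0; 0.04 0.004 0 0 0; 0.04 0 0 0 0; 0.04 0 0 0 0")

```text
t: 13.7
eef_pos: [0.5643, 0.0463, 0.001]
orientation: [-0.007, 0.855, -0.519, -0.011]
force: [0.4, 0.1, -0.4]
width: 0.04
finger_force: 0.0
```

Request:
servo_tool(rows="0.04 -0.02 0 0 0; 0.04 -0.04 0 0 0; 0.04 0 0 -0.05 0; 0.04 -0.04 0 -0.05 0; 0.04 -0.04 0 -0.05 0")

```text
t: 14.2
eef_pos: [0.5087, 0.1523, 0.1335]
orientation: [-0.006, 0.854, -0.52, -0.011]
force: [0.6, 0.8, -0.6]
width: 0.0399
finger_force: 0.0
```

Request:
servo_tool(rows="0.04 0 0 0 0; 0.04 0 0 0 0; 0.04 0 0 0 0")

```text
t: 14.5
eef_pos: [0.5082, 0.1515, 0.1311]
orientation: [-0.006, 0.855, -0.519, -0.012]
force: [0.2, 0.6, -0.3]
width: 0.0398
finger_force: 0.0
```

```bash
python3 -c "
from g import *
tcp();brick();print(observe()['force'])
s=snapshot('top');a=cv2.cvtColor(cv2.imread('pics/top0.png'),cv2.COLOR_BGR2RGB)
for n,(x0,x1,y0,y1) in dict(votive=(262,296,155,190),tumbler=(298,335,125,170),spat=(265,372,255,325),bowl=(185,236,170,218)).items(): print(n,np.median(np.abs(s['frame'][y0:y1,x0:x1].astype(int)-a[y0:y1,x0:x1])))"
```

```text
t 14.5 u,v mm -107.83822508103927 -10.547884115850975 z 0.13114566152226226 toolx deg -62.56816428050614 want 117.3 j6 -0.08227130387975362
brick u,v [ 23.8 -55.2] [163.2  36.2] [93.5 -9.5] [139.3  91.5] [[24.0, 36.0], [24.0, -55.0], [163.0, -55.0], [163.0, 37.0]]
[ 0.06572009 -0.11233691  0.09022942]
votive 2.0
tumbler 2.0
spat 3.0
bowl 20.0
```

```bash
python3 -c "
from h import *
print(bot.hand_in())"
```

```text
the job is handed in; nothing more can be done
None
```

I tipped the blue freezer brick flat onto the cream mat and nudged it about 27 mm; it now lies wholly on the mat, at least 24 mm from every edge. The votive, tumbler and spatula read as unmoved, the bowl was hidden by the arm at the last check, and the job was handed in at about 14.5 s.

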